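Set and lock the candle length gauge

ROBOT

A 6-joint arm with a two-finger parallel gripper is mounted at the origin on the work surface. World frame = base frame: x ahead of the robot, y to its left, z up, the work surface at z = 0. Lengths are in m, angles in rad, forces in N, time in s.
With the tool pointing down it reaches from about 0.35 to 0.775 m from the base axis. Payload 5.5 kg.
Tool frame: the origin (TCP) lies between the finger pads; the fingertips stand 11 mm ahead of it and the grasp point (between the pads) lies 8 mm behind it (tips_ahead is the distance from the TCP to the fingertips, in m); z points along the fingers, y is the line along which they close (so a half turn about z gives the same grasp; the last joint's range is limited). The gripper opens to 85 mm and grips with 20 to 120 N. Pads are 22 mm wide; open, the fingers measure 114 mm over their backs; the gripper's body (76 mm by 85 mm) begins 54 mm behind the grasp point. The pads swing forward as they close: fully open they stand 13 mm farther back than shut.
Start: joints at [1.197, 0.313, 0.046, 1.304, 0, 1.431], TCP at [0.133, 0.559, 0.242] pointing down, gripper open.
Joint ranges: [-2.76, 2.76], [-0.86, 1.69], [-1.03, 1.26], [-2.2, 2.34], [-1.47, 1.5], [-3.14, 3.14]. Speed limits (rad/s): [2.57, 2.57, 3.14, 3.14, 3.14, 3.14].

INTERFACE

Orientations are given as a unit quaternion [w, x, y, z].
In Python, from workcell import * gives the robot as it stands. The module is installed in compiled form; this text tells all that it offers.
- The arm moves only by the tool jog_arm, never from a script. Its argument "moves" is a list of rows, each an object with "fingers": the closure, from 0 (fully open) to 1 (shut); "slide": the shift along the tool's x, y, z in mm, a list of three; "angular": the turn, a rotation vector about the tool's x, y, z in degrees, a list of three. A call has 1 to 10 rows; each row is the pose to reach, as a shift and turn from the pose commanded when the call began, along the tool's axes at that moment; what a row does not reach only later rows make up. A row lasts 1/12 s, in which the tool goes at most 41.7 mm and 7.16 degrees, less where a joint would pass 70% of its speed; a pose out of reach is approached as far as the arm can. A call with a gripper value outside its range is refused whole. The fingers move at their own pace and stop on an object; "squeeze" is the grip in N (left out, the last holds). Time passes only in rows, so rows that repeat a pose let the fingers close. It gives the time, the measured TCP pose, the force, the opening and the grip force at its end, in the units of the state.
- get_state(): the state, without advancing time (a new reading comes with each control period).
- read_camera(name): name is "scene" or "top" or "wrist"; returns a dict with "color" (400x640x3 uint8, red, green, blue), "fovy" (degrees; the focal length in pixels is half the picture's height over the tangent of half this angle, whatever the lens; pixels are square), "cx", "cy" (the principal point, pixels), "D" ([k1, k2, p1, p2, k3] as OpenCV has them; the pictures are not rectified), "world_from_camera" (4x4, takes a point from camera to world coordinates); the wrist camera has in their place "tool_from_camera" (4x4, takes a point from camera to tool coordinates, whose origin is the TCP and whose axes are the flange's). Camera axes: x right, y down, z forward; pixel columns grow to the right and rows downward; lengths in m; the calibration is good to about 2 mm. A picture is of the moment at which its call begins: read the wrist's pose just before it. There is no depth.
- hand_in(): hands the job in; it is judged then, once.
Trained networks look in a picture, given as the dict that the camera call returned (one of the last four; its "shot" number tells which), for a name from the list of things; names that differ only in an ending like _2 or _b are one class to them, and where a whole thing is asked for, a point or a joint stands for the part that bears it (a point fixed in the world has none). Each returns a list of dicts, best first, with "p" (0 to 1); they miss things now and then, are a little off and sometimes report something else, mostly with a low value. They report only what shows in the picture. A call takes as long as a camera call.
- look_for(target, picture): "point" ([column, row] in pixels, amid what is visible of it).
- tip_of(target, picture): "point" ([column, row] in pixels: a listed point, or the origin of a listed thing).
The state is a dict: "clock": time; "joint_pos": joint angles; "qvel": joint speeds; "tau": joint torques, N m; "tcp_pos": TCP position; "orientation": TCP orientation; "wrist_force": force on the tool from outside, world axes, zero at the start; "ft_torque": the same for the moment, N m; "finger_gap": finger opening in m; "grip_force": force on a finger pad.
Only numpy, scipy, OpenCV 4.12 (cv2) and the standard library are available. Lean on these libraries where they do the work, as an engineer would, in place of code of your own. Each camera call takes 0.05 s, during which the arm holds its last target. There are 200 camera calls.

TASK

Set the candle length gauge for the next batch: turn the blue knob clockwise until its white pointer stands on the red mark, and only then push the black post of the brass lock ring under the dial clockwise until the ring seats and is firmly tight, with a push of about 12 newtons on the post, without forcing it. The pointer must stay on the mark; let go of everything, and leave the candle in the trough and the two jars where they are.

Things in the scene. Friction and masses are not known exactly. Their poses are not given: they have to be found in the camera images.
- knob_grip (a point): Blue bar-shaped knob on the gauge's dark dial; bar 40 mm long, 16 mm thick, 38 mm high. Point on the knob's upright axis, 82 mm above the table, 16 mm below the bar's top, 28 mm above the dial. x runs along the bar towards the pointer, y across it (grasp direction), z up. Friction about 0.08 N m; it stays where left. The needed turn is clockwise from above, 0.4 to 1.4 rad.
- pointer_tip (a point): Tip of the white pointer, fixed to the knob, 52 mm from the axis and just above the dial. Turning the knob also moves the small brass stop in the trough.
- mark_tip (a point): The red mark (14 x 7 x 4 mm) on the dial's rim, this point 52 mm from the axis: the pointer tip must come over it. It does not move.
- ring_center (a point): Centre of the knurled brass lock ring, 128 mm across, under the dial (34 to 46 mm above the table), on the knob's axis; fixed point at 40 mm height. The ring turns clockwise from above to tighten. It first runs freely (about 1 N at the post) over 0.6 to 1.3 rad, then seats at an angle that differs each time and cannot be seen.
- post (a point): Upright black post, 14 mm thick, on the ring's lever, 88 mm from the axis, from the lever's top (44 mm above the table) to 94 mm; point on its centre line at 74 mm height. On seating the push rises at once to about 5 N, then the post yields about 0.6 mm per newton. Tight from 7.8 N at the post, damaged above 18.8 N. Let go, it stays tight, giving back a few mm at most. Do not pull it back.
- clamp (a joint): How far the lock ring has been wound past its seat (rad): 0 while it is still loose, 0.02 just tight, 0.05 for a push of 12 N, over 0.10 damaged; when let go it springs back to at most about 0.037.
- candle_center (a point): Centre of the loose white candle (22 mm thick, 220 mm long) lying in the gauge's steel trough. Leave alone.
- jar_green_mid (a point): Middle of a loose green jar with a wooden lid, 54 mm across, 85 mm high. Leave alone.
- jar_amber_mid (a point): Middle of a loose amber jar with a wooden lid, 54 mm across, 85 mm high. Leave alone.

How it is judged:
On the way, in this order (a step that is already met when the one before it is completed fails the run):
1. the pointer stands on the red mark, the ring still loose (horizontal distance between pointer_tip and mark_tip below 0.004 m and value of joint clamp below 0.01 rad), for 0.3 s.
2. the lock ring is tight with the pointer still on the mark (horizontal distance between pointer_tip and mark_tip below 0.004 m and value of joint clamp above 0.02 rad), for 0.3 s.
At the end, for the whole second after the job is handed in: The pointer tip is within 4 mm of the red mark and the lock ring is wound at least 0.02 rad past its seat (a push of 7.8 N or more at the post), never beyond 0.10 rad (all of step 2); the robot touches nothing.
It fails at once if the lock ring is forced: wound more than 0.10 rad past its seat (value of joint clamp above 0.1 rad).
It fails at once if the lock ring is tightened before the pointer is on the mark (horizontal distance between pointer_tip and mark_tip above 0.006 m and value of joint clamp above 0.015 rad).
It fails at once if the candle is moved more than 30 mm (distance of candle_center from where it was at the start of the episode above 0.03 m).
It fails at once if a jar is moved more than 30 mm (distance of any of jar_green_mid, jar_amber_mid from where it was at the start of the episode above 0.03 m).
It also fails if it takes over 70 s, if anything falls off the work surface, if the arm or the gripper's body presses on something with over 40 N, if the wrist force passes 120 N, or if a joint passes its speed limit or range.

## Working session

There is one attempt and no reset: what is moved stays moved. The work goes in short steps, Python scripts to look and compute and a tool call to move; the robot and the scene stay as the last step left them, time stands still between calls to the robot, and variables do not carry over. Pictures are saved under pics/ and viewed, at most 13 in all, crops included, and the job is handed in when it is done.

Besides the shell and the picture viewer there is one more tool, called as a command line: name --argument value ..., lists and objects as JSON in quotes. jog_arm: Moves the arm, as the interface text tells. Its arguments: {"type":"object","properties":{"moves":{"type":"array","items":{"type":"object","properties":{"fingers":{"type":"number"},"slide":{"type":"array","items":{"type":"number"}},"angular":{"type":"array","items":{"type":"number"}}}}},"squeeze":{"type":"number"}},"required":["moves"]}

```bash
mkdir -p pics; cat > h.py <<'E'
from workcell import *
import numpy as np, cv2
from scipy.spatial.transform import Rotation as R
def K(p):
    f=200/np.tan(np.radians(p["fovy"])/2); return np.array([[f,0,p["cx"]],[0,f,p["cy"]],[0,0,1.]])
def tool(s):
    T=np.eye(4); q=s["orientation"]; T[:3,:3]=R.from_quat([q[1],q[2],q[3],q[0]]).as_matrix(); T[:3,3]=s["tcp_pos"]; return T
def shot(n,save=None):
    s=get_state(); p=read_camera(n)
    p["T"]=np.array(p["world_from_camera"]) if n!="wrist" else tool(s)@np.array(p["tool_from_camera"])
    if save: cv2.imwrite("pics/"+save,p["color"][:,:,::-1])
    return p
def onz(p,px,z):
    u=cv2.undistortPoints(np.array([[px]],float),K(p),np.array(p["D"],float))[0,0]
    d=p["T"][:3,:3]@np.array([u[0],u[1],1]); o=p["T"][:3,3]; return o+d*(z-o[2])/d[2]
Z=dict(knob_grip=.082,pointer_tip=.056,mark_tip=.056,ring_center=.04,post=.074,candle_center=.04,jar_green_mid=.0425,jar_amber_mid=.0425)
def find(p,names=Z):
    for n in names:
        q={k:v for k,v in p.items() if k!="T"}
        for r in tip_of(n,q)[:2]:
            print(n,round(r["p"],2),np.round(r["point"],1),np.round(onz(p,r["point"],Z[n]),4))
E
python3 - <<'E'
from h import *
s=get_state();print({k:np.round(v,3) for k,v in s.items()})
for n in ("top","scene"):
    print(n);p=shot(n,n+"0.png");print(np.round(p["T"],3).tolist());find(p)
E
```

```text
{'clock': np.float64(0.0), 'joint_pos': array([1.197, 0.314, 0.045, 1.304, 0.   , 1.431]), 'qvel': array([ 0.   ,  0.001, -0.002, -0.002, -0.002, -0.001]), 'tau': array([ 1.0000e-03, -4.8062e+01,  2.9853e+01,  1.9000e-02, -0.0000e+00,
        0.0000e+00]), 'tcp_pos': array([0.133, 0.559, 0.241]), 'orientation': array([-0.   ,  0.117,  0.993, -0.001]), 'wrist_force': array([-0.109,  0.358,  0.01 ]), 'ft_torque': array([ 0.038, -0.014,  0.007]), 'grip_force': np.float64(0.0), 'finger_gap': np.float64(0.085)}
top
[[0.025, -0.996, 0.086, 0.462], [-1.0, -0.027, -0.011, -0.017], [0.014, -0.086, -0.996, 1.106], [0.0, 0.0, 0.0, 1.0]]
pointer_tip 0.55 [296.2 177.3] [0.6117 0.0227 0.056 ]
mark_tip 0.63 [189.2 168.4] [0.6283 0.3178 0.056 ]
ring_center 0.57 [295.9 199.8] [0.5507 0.0223 0.04  ]
post 0.76 [265.4 196.6] [0.5543 0.1035 0.074 ]
candle_center 0.88 [409.  172.4] [ 0.6365 -0.2935  0.04  ]
jar_green_mid 0.79 [180.  210.1] [0.5135 0.3412 0.0425]
jar_amber_mid 0.85 [188.3 167.8] [0.6321 0.3247 0.0425]
scene
[[-0.525, 0.695, -0.491, 1.174], [0.851, 0.438, -0.29, 0.344], [0.013, -0.57, -0.822, 1.14], [0.0, 0.0, 0.0, 1.0]]
knob_grip 0.69 [338.2 216.3] [0.5621 0.0217 0.082 ]
pointer_tip 0.54 [328.8 234. ] [0.611  0.0217 0.056 ]
ring_center 0.73 [341.1 224. ] [0.5558 0.0293 0.04  ]
post 0.83 [366.7 229.7] [0.5535 0.1079 0.074 ]
candle_center 0.71 [234.9 203.9] [ 0.6618 -0.2694  0.04  ]
jar_green_mid 0.55 [449.5 263.9] [0.5109 0.3435 0.0425]
jar_green_mid 0.28 [425.4 294.9] [0.6276 0.3255 0.0425]
jar_amber_mid 0.67 [427.1 297.4] [0.6316 0.3322 0.0425]
```

View pics/top0.png

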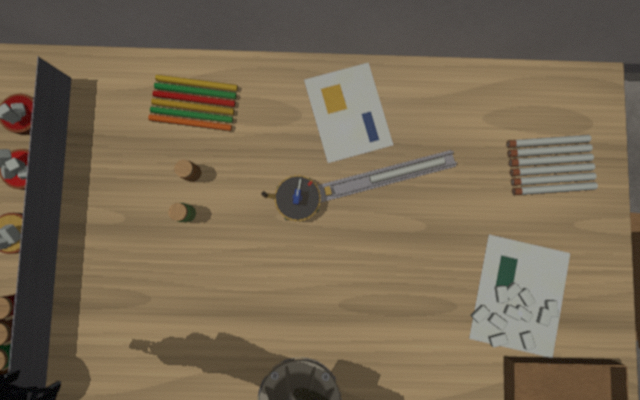

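View pics/scene0.png

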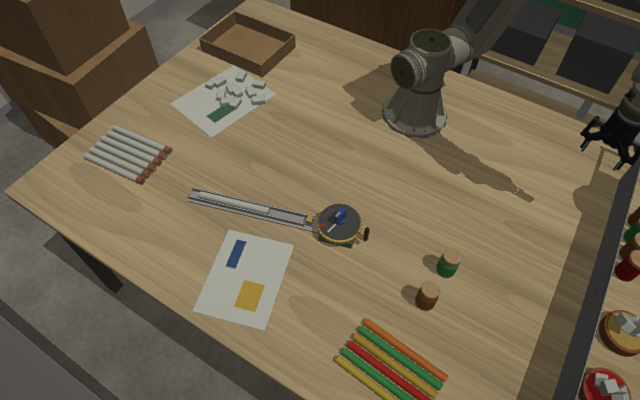

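The dial is near (0.556, 0.022), with the pointer towards +x (top image ≈(300,180)). The red mark is clockwise of it at about (311,184), and the post is on the +y side at (265,195). The trough runs to −y and the jars are clear at +y. I'll go over the gauge for a wrist look.

jog_arm --moves '[{"slide": [-40,-31,-5],"fingers": 0},{"slide": [-79,-62,-10]},{"slide": [-118,-94,-15]},{"slide": [-157,-125,-20]},{"slide": [-197,-156,-25]},{"slide": [-236,-187,-30]},{"slide": [-275,-218,-35]},{"slide": [-315,-249,-40]},{"slide": [-354,-280,-45]},{"slide": [-393,-311,-50]}]'

```text
schema error: expected keys fingers, slide, angular
```

```bash
python3 - <<'E'
from h import *
s=get_state();p=read_camera("wrist");print(np.round(p["tool_from_camera"],3),s["tcp_pos"],s["orientation"],p["fovy"])
T=tool(s);print(np.round(np.linalg.inv(T)@np.array([.556,.022,.2,1]),4))
E
```

```text
[[ 0.    -0.964 -0.266  0.067]
 [ 1.    -0.     0.001  0.   ]
 [-0.001 -0.266  0.964 -0.132]
 [ 0.     0.     0.     1.   ]] [0.13324904 0.55937261 0.24231457] [2.06563697e-05 1.16651396e-01 9.93172921e-01 2.43196276e-05] 60.98377261799388
[-0.5358 -0.4248  0.0423  1.    ]
```

jog_arm --moves '[{"slide": [-536,-425,-10],"angular": [0,0,0],"fingers": 0},{"slide": [-536,-425,-10],"angular": [0,0,0],"fingers": 0},{"slide": [-536,-425,-10],"angular": [0,0,0],"fingers": 0},{"slide": [-536,-425,-10],"angular": [0,0,0],"fingers": 0},{"slide": [-536,-425,-10],"angular": [0,0,0],"fingers": 0},{"slide": [-536,-425,-10],"angular": [0,0,0],"fingers": 0},{"slide": [-536,-425,-10],"angular": [0,0,0],"fingers": 0},{"slide": [-536,-425,-10],"angular": [0,0,0],"fingers": 0},{"slide": [-536,-425,-10],"angular": [0,0,0],"fingers": 0},{"slide": [-536,-425,-10],"angular": [0,0,0],"fingers": 0}]'

```text
clock: 1.78
tcp_pos: [0.3917, 0.2302, 0.2488]
orientation: [0.0, 0.117, 0.993, 0.0]
wrist_force: [0.7, 0.8, 0.2]
finger_gap: 0.0857
grip_force: 0.0
```

```bash
python3 - <<'E'
from h import *
s=get_state();T=tool(s);print(s["tcp_pos"],s["orientation"],np.round(np.linalg.inv(T)@np.array([.556,.022,.25,1]),4))
E
```

```text
[0.39171301 0.23020257 0.24880025] [4.53362246e-04 1.16543527e-01 9.93185432e-01 3.12675778e-04] [-0.208  -0.1645 -0.0011  1.    ]
```

jog_arm --moves '[{"slide": [-208,-165,0],"angular": [0,0,0],"fingers": 0},{"slide": [-208,-165,0],"angular": [0,0,0],"fingers": 0},{"slide": [-208,-165,0],"angular": [0,0,0],"fingers": 0},{"slide": [-208,-165,0],"angular": [0,0,0],"fingers": 0},{"slide": [-208,-165,0],"angular": [0,0,0],"fingers": 0},{"slide": [-208,-165,0],"angular": [0,0,0],"fingers": 0},{"slide": [-208,-165,0],"angular": [0,0,0],"fingers": 0},{"slide": [-208,-165,0],"angular": [0,0,0],"fingers": 0},{"slide": [-208,-165,0],"angular": [0,0,0],"fingers": 0},{"slide": [-208,-165,0],"angular": [0,0,0],"fingers": 0}]'

```text
clock: 2.62
tcp_pos: [0.5541, 0.024, 0.2482]
orientation: [-0.001, 0.116, 0.993, 0.0]
wrist_force: [-0.0, -0.1, 0.8]
finger_gap: 0.0851
grip_force: 0.0
```

```bash
python3 - <<'E'
from h import *
s=get_state();print(s["tcp_pos"],s["orientation"])
p=shot("wrist","w1.png");find(p,["knob_grip","pointer_tip","mark_tip","ring_center","post"])
E
```

```text
[0.55406715 0.02404078 0.24823804] [-6.03279832e-04  1.16381343e-01  9.93204395e-01  2.19999600e-04]
knob_grip 0.76 [322.7 185.5] [0.5588 0.0237 0.082 ]
pointer_tip 0.92 [323.9 230.7] [0.6113 0.0126 0.056 ]
mark_tip 0.56 [298.2 224.7] [ 0.5989 -0.0113  0.056 ]
ring_center 0.74 [315.8 172.2] [0.5535 0.0178 0.04  ]
post 0.97 [415.6 169. ] [0.5653 0.11   0.074 ]
post 0.59 [319.4 184.8] [0.5594 0.0205 0.074 ]
```

View pics/w1.png

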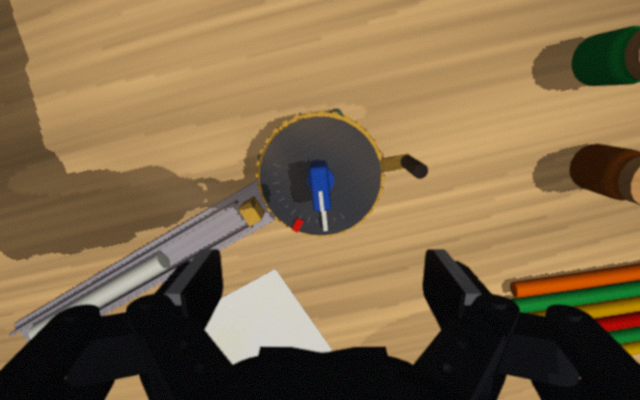

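The wrist view shows the knob axis ≈(0.559,0.0215), with the pointer at −10° and the red mark at −39°. Both lie 52 mm from the axis, as they should. The turn needed is ≈30° clockwise. Next I grasp the bar.

jog_arm --moves '[{"slide": [-5,-1,40],"angular": [0,0,-3.7],"fingers": 0},{"slide": [-5,-1,80],"angular": [0,0,-3.7],"fingers": 0},{"slide": [-5,-1,115],"angular": [0,0,-3.7],"fingers": 0.2},{"slide": [-5,-1,140],"angular": [0,0,-3.7],"fingers": 0.4},{"slide": [-5,-1,160],"angular": [0,0,-3.7],"fingers": 0.4},{"slide": [-5,-1,172],"angular": [0,0,-3.7],"fingers": 0.4},{"slide": [-5,-1,172],"angular": [0,0,-3.7],"fingers": 0.4},{"slide": [-5,-1,172],"angular": [0,0,-3.7],"fingers": 0.5}]' --squeeze 30

```text
clock: 3.58
tcp_pos: [0.559, 0.0216, 0.0761]
orientation: [-0.001, 0.084, 0.996, 0.0]
wrist_force: [0.2, -0.3, 0.0]
finger_gap: 0.0433
grip_force: 0.0
```

```bash
python3 - <<'E'
from h import *
s=get_state();print(s["tcp_pos"],s["orientation"],s["finger_gap"])
p=shot("wrist","w2.png");find(p,["knob_grip","pointer_tip","mark_tip","post"])
E
```

```text
[0.55897942 0.02158322 0.07610876] [-6.97571258e-04  8.41995087e-02  9.96448669e-01  7.46512973e-05] 0.043298427620394306
knob_grip 0.7 [318.5 270.2] [0.558  0.0204 0.082 ]
pointer_tip 0.84 [322.2 342.2] [0.6137 0.0124 0.056 ]
mark_tip 0.82 [271.9 324.5] [ 0.5984 -0.0117  0.056 ]
post 0.79 [525.7 241.2] [0.5642 0.1107 0.074 ]
```

View pics/w2.png

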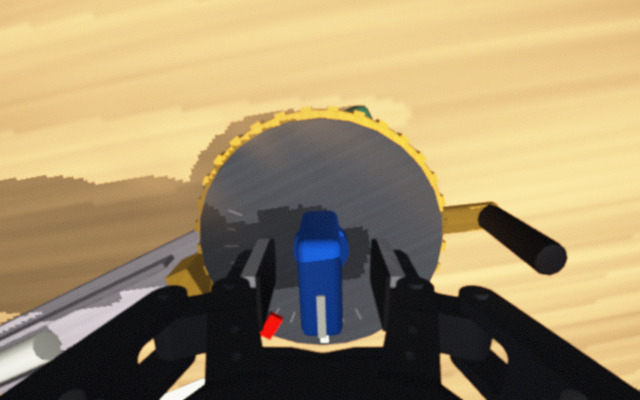

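jog_arm --moves '[{"slide": [0,0,0],"angular": [0,0,0],"fingers": 1},{"slide": [0,0,0],"angular": [0,0,0],"fingers": 1},{"slide": [0,0,0],"angular": [0,0,0],"fingers": 1},{"slide": [0,0,0],"angular": [0,0,0],"fingers": 1},{"slide": [0,0,0],"angular": [0,0,0],"fingers": 1},{"slide": [0,0,0],"angular": [0,0,0],"fingers": 1}]' --squeeze 40

```text
clock: 4.33
tcp_pos: [0.5599, 0.0206, 0.0771]
orientation: [0.001, 0.085, 0.996, -0.0]
wrist_force: [-2.0, -2.9, 6.4]
finger_gap: 0.0152
grip_force: 40.2
```

jog_arm --moves '[{"slide": [0,0,0],"angular": [0,0,4],"fingers": 1},{"slide": [0,0,0],"angular": [0,0,8],"fingers": 1},{"slide": [0,0,0],"angular": [0,0,12],"fingers": 1},{"slide": [0,0,0],"angular": [0,0,16],"fingers": 1},{"slide": [0,0,0],"angular": [0,0,20],"fingers": 1},{"slide": [0,0,0],"angular": [0,0,24],"fingers": 1},{"slide": [0,0,0],"angular": [0,0,28],"fingers": 1},{"slide": [0,0,0],"angular": [0,0,28],"fingers": 1},{"slide": [0,0,0],"angular": [0,0,28],"fingers": 1}]'

```text
clock: 5.08
tcp_pos: [0.5595, 0.0196, 0.0771]
orientation: [0.0, 0.324, 0.946, -0.001]
wrist_force: [-2.6, -6.8, 7.6]
finger_gap: 0.0156
grip_force: 40.3
```

```bash
python3 - <<'E'
from h import *
s=get_state();print(s["tcp_pos"],s["orientation"],s["finger_gap"],s["wrist_force"],s["ft_torque"])
p=shot("wrist");find(p,["knob_grip","pointer_tip","mark_tip","post"])
cv2.imwrite("pics/w3.png",cv2.resize(p["color"][220:400,180:460,::-1],None,fx=2.5,fy=2.5))
E
```

```text
[0.55946104 0.01958248 0.07710001] [ 4.79167250e-04  3.23821957e-01  9.46116881e-01 -1.39953082e-03] 0.015625212609934793 [-2.55632966 -6.79583525  7.61228547] [-1.12356755  0.59098958 -0.10424992]
knob_grip 0.84 [319.9 268. ] [0.5579 0.02   0.082 ]
pointer_tip 0.89 [321.9 341. ] [ 0.6034 -0.0143  0.056 ]
mark_tip 0.62 [318.8 333.5] [ 0.5986 -0.0127  0.056 ]
post 0.81 [504.6 141.8] [0.5628 0.11   0.074 ]
```

View pics/w3.png

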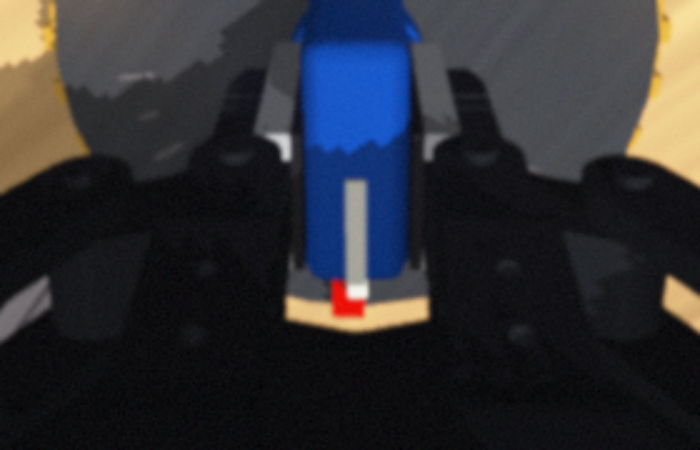

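jog_arm --moves '[{"slide": [-1,-1.5,-1],"angular": [0,0,1],"fingers": 1},{"slide": [-1,-1.5,-1],"angular": [0,0,2],"fingers": 1},{"slide": [-1,-1.5,-1],"angular": [0,0,2],"fingers": 1},{"slide": [-1,-1.5,-1],"angular": [0,0,2],"fingers": 1}]'

```text
clock: 5.67
tcp_pos: [0.5594, 0.0194, 0.0772]
orientation: [-0.0, 0.34, 0.941, 0.0]
wrist_force: [-0.1, 0.4, -0.7]
finger_gap: 0.0159
grip_force: 39.9
```

```bash
python3 - <<'E'
from h import *
s=get_state();print(s["tcp_pos"],s["orientation"],s["finger_gap"],s["wrist_force"],s["ft_torque"])
p=shot("wrist");find(p,["knob_grip","pointer_tip","mark_tip","post"])
cv2.imwrite("pics/w4.png",cv2.resize(p["color"][300:370,280:360,::-1],None,fx=7,fy=7))
E
```

```text
[0.55942503 0.01940365 0.07718235] [-1.12686828e-04  3.39584109e-01  9.40575686e-01  1.90902606e-05] 0.015862049197351378 [-0.059895    0.40952869 -0.72689672] [-0.15284308 -0.05226627 -0.06829755]
pointer_tip 0.79 [321.2 340.6] [ 0.6017 -0.016   0.056 ]
mark_tip 0.67 [326.4 334.4] [ 0.6004 -0.0113  0.056 ]
post 0.65 [502.7 136.4] [0.5636 0.1104 0.074 ]
```

View pics/w4.png

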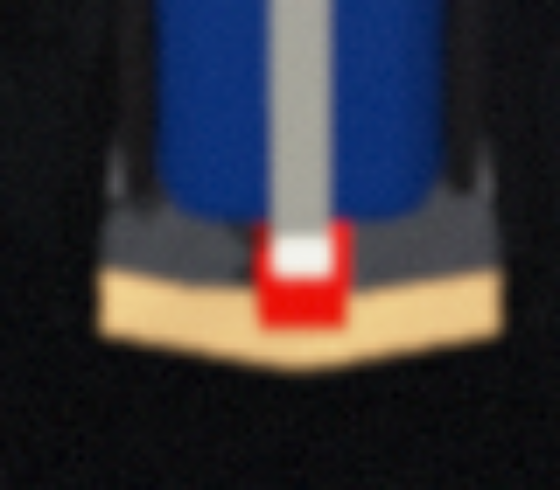

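The pointer now stands centred on the red mark in the crop. I'll release and rise.

jog_arm --moves '[{"slide": [0,0,0],"angular": [0,0,0],"fingers": 0.5},{"slide": [0,0,0],"angular": [0,0,0],"fingers": 0.5},{"slide": [0,0,0],"angular": [0,0,0],"fingers": 0.5},{"slide": [0,0,0],"angular": [0,0,0],"fingers": 0.5},{"slide": [0,0,-25],"angular": [0,0,0],"fingers": 0.5},{"slide": [0,0,-60],"angular": [0,0,0],"fingers": 0.5},{"slide": [0,0,-100],"angular": [0,0,0],"fingers": 0.5},{"slide": [0,0,-120],"angular": [0,0,0],"fingers": 0.5},{"slide": [0,0,-120],"angular": [0,0,0],"fingers": 0.5}]'

```text
clock: 6.67
tcp_pos: [0.5626, 0.0191, 0.2033]
orientation: [0.005, 0.339, 0.941, 0.001]
wrist_force: [0.8, 0.5, -0.7]
finger_gap: 0.0428
grip_force: 0.0
```

```bash
python3 - <<'E'
from h import *
s=get_state();print(s["tcp_pos"],s["orientation"],s["joint_pos"],s["wrist_force"])
p=shot("wrist");find(p,["knob_grip","pointer_tip","mark_tip","post"])
cv2.imwrite("pics/w5.png",cv2.resize(p["color"][80:280,200:480,::-1],None,fx=2.8,fy=2.8))
T=tool(s);print(np.linalg.inv(T)@[.5636,.1073,.07,1])
E
```

```text
[0.56256189 0.01909285 0.20330852] [0.00479368 0.3394279  0.94061902 0.00125651] [-1.08778328e-01  2.95528680e-01 -7.44479281e-02  1.19091018e+00
  1.86487553e-04  5.83848704e-01] [ 0.79144182  0.49231164 -0.73212343]
knob_grip 0.86 [319.6 187.9] [0.5594 0.0204 0.082 ]
pointer_tip 0.69 [320.8 238.4] [ 0.6007 -0.0126  0.056 ]
mark_tip 0.58 [320.4 238.7] [ 0.6007 -0.0131  0.056 ]
post 0.63 [414.8 116.6] [0.5643 0.1099 0.074 ]
[0.05661488 0.06779589 0.13323368 1.        ]
```

View pics/w5.png

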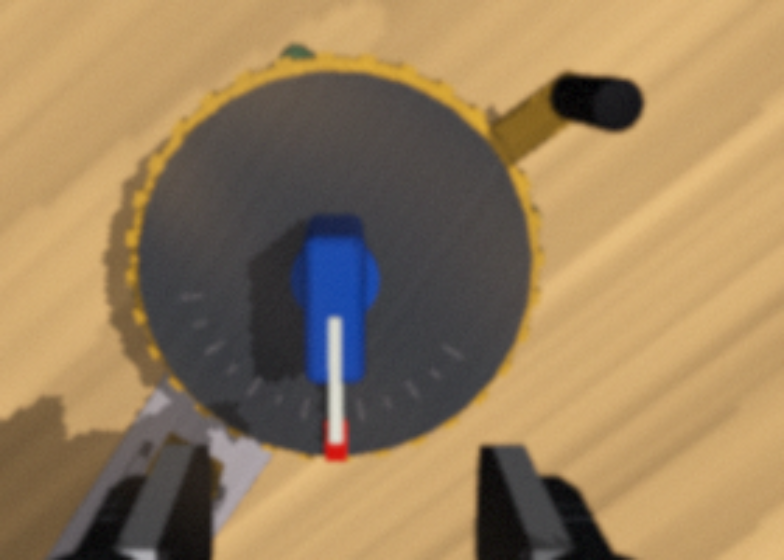

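The pointer is still on the mark after release. Now I go over the post and turn the hand so that the fingers straddle it along the tangent.

jog_arm --moves '[{"slide": [6,7,0],"angular": [0,0,-7],"fingers": 0.5},{"slide": [11,14,0],"angular": [0,0,-14],"fingers": 0.5},{"slide": [17,20,0],"angular": [0,0,-21],"fingers": 0.5},{"slide": [23,27,0],"angular": [0,0,-28],"fingers": 0.5},{"slide": [28,34,0],"angular": [0,0,-35],"fingers": 0.5},{"slide": [34,41,0],"angular": [0,0,-42],"fingers": 0.5},{"slide": [40,48,0],"angular": [0,0,-49],"fingers": 0.5},{"slide": [45,54,0],"angular": [0,0,-56],"fingers": 0.5},{"slide": [51,61,0],"angular": [0,0,-63],"fingers": 0.5},{"slide": [57,68,0],"angular": [0,0,-70],"fingers": 0.5}]'

```text
clock: 7.75
tcp_pos: [0.558, 0.1084, 0.1954]
orientation: [-0.002, -0.264, 0.964, 0.0]
wrist_force: [0.2, -0.3, -0.0]
finger_gap: 0.0425
grip_force: 0.0
```

jog_arm --moves '[{"slide": [0,0,0],"angular": [0,0,-7],"fingers": 0.5},{"slide": [0,0,0],"angular": [0,0,-14],"fingers": 0.5},{"slide": [0,0,10],"angular": [0,0,-21],"fingers": 0.5},{"slide": [0,0,20],"angular": [0,0,-28],"fingers": 0.5},{"slide": [0,0,30],"angular": [0,0,-35],"fingers": 0.5},{"slide": [0,0,40],"angular": [0,0,-42],"fingers": 0.5},{"slide": [0,0,50],"angular": [0,0,-49],"fingers": 0.5},{"slide": [0,0,60],"angular": [0,0,-57],"fingers": 0.5},{"slide": [0,0,60],"angular": [0,0,-57],"fingers": 0.5},{"slide": [0,0,60],"angular": [0,0,-57],"fingers": 0.5}]'

```text
clock: 8.58
tcp_pos: [0.5576, 0.108, 0.1356]
orientation: [-0.001, -0.689, 0.724, 0.001]
wrist_force: [-0.7, 0.1, 0.1]
finger_gap: 0.0428
grip_force: 0.0
```

```bash
python3 - <<'E'
from h import *
s=get_state();print(s["tcp_pos"],s["orientation"],s["joint_pos"],s["finger_gap"])
p=shot("wrist","w6.png");find(p,["knob_grip","pointer_tip","post"])
T=tool(s);print(T[:3,:3].round(3));print(np.linalg.inv(T)@[.564,.108,.07,1])
E
```

```text
[0.55761774 0.10796936 0.13560022] [-0.00147937 -0.68935984  0.72441636  0.00132688] [ 4.98963287e-02  3.55587583e-01 -1.61138389e-01  1.05804403e+00
  8.10734376e-05 -1.47131758e+00] 0.04280752480070122
knob_grip 0.74 [315.6  61.9] [0.557 0.02  0.082]
pointer_tip 0.75 [238.7  10.8] [ 0.5996 -0.013   0.056 ]
pointer_tip 0.54 [239.6  12.4] [ 0.5991 -0.0121  0.056 ]
post 0.91 [315.7 221. ] [0.5619 0.1094 0.074 ]
[[-0.05  -0.999 -0.004]
 [-0.999  0.05  -0.   ]
 [ 0.     0.004 -1.   ]]
[-3.67518438e-04 -6.63275930e-03  6.55743464e-02  1.00000000e+00]
```

View pics/w6.png

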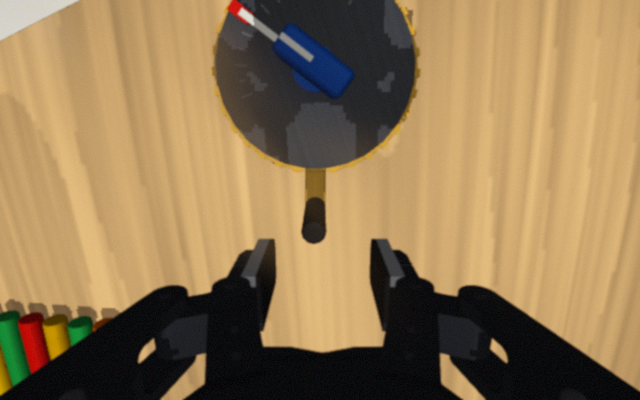

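Pointer still on the mark at (240,10). The post is at (314,230), a little towards tool −y. I'll descend around it.

jog_arm --moves '[{"slide": [0,-5,20],"angular": [0,0,0],"fingers": 0.5},{"slide": [0,-5,40],"angular": [0,0,0],"fingers": 0.5},{"slide": [0,-5,58],"angular": [0,0,0],"fingers": 0.5},{"slide": [0,-5,65],"angular": [0,0,0],"fingers": 0.5},{"slide": [0,-5,65],"angular": [0,0,0],"fingers": 0.5},{"slide": [0,-5,65],"angular": [0,0,0],"fingers": 0.68},{"slide": [0,-5,65],"angular": [0,0,0],"fingers": 0.68},{"slide": [0,-5,65],"angular": [0,0,0],"fingers": 0.68},{"slide": [0,-5,65],"angular": [0,0,0],"fingers": 0.68}]' --squeeze 60

```text
clock: 9.53
tcp_pos: [0.5649, 0.1079, 0.0736]
orientation: [0.001, -0.69, 0.724, -0.001]
wrist_force: [-1.2, 0.3, -0.3]
finger_gap: 0.0272
grip_force: 0.0
```

```bash
python3 - <<'E'
from h import *
s=get_state();print(s["tcp_pos"],s["orientation"],s["finger_gap"],s["grip_force"])
p=shot("wrist","w7.png");find(p,["knob_grip","post"])
T=tool(s);print(np.linalg.inv(T)@[.5594,.0194,.07,1])
for a in range(5,36,5):
  r=np.radians(a);print(a,88*(1-np.cos(r)),-88*np.sin(r))
E
```

```text
[0.56489115 0.10791166 0.07359679] [ 8.62640927e-04 -6.90244706e-01  7.23575184e-01 -6.74792778e-04] 0.02715333580817953 0.0
knob_grip 0.9 [333.9  43.1] [0.5574 0.021  0.082 ]
post 0.93 [330.1 267.9] [0.5621 0.1089 0.074 ]
[0.08867323 0.00132185 0.00356584 1.        ]
5 0.334866567926392 -7.669705361793919
10 1.3369177349256942 -15.281039634689868
15 2.9985272865619885 -22.776075969021825
20 5.307049370840058 -30.097772612658847
25 8.244914740774806 -37.19040703318155
30 11.789764466969395 -43.99999999999999
35 15.914620102568723 -50.47472639889205
```

View pics/w7.png

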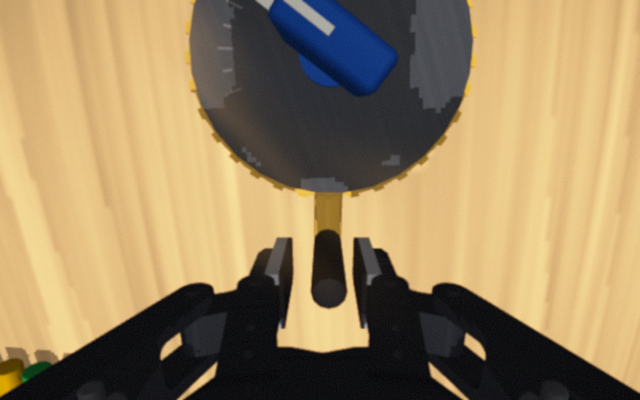

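The post stands between the pads, closer to the rear one. Next is the safe part of the free run, 32° (under 0.6 rad).

jog_arm --moves '[{"slide": [0.2,-6,0],"angular": [0,0,4],"fingers": 0.68},{"slide": [0.9,-12,0],"angular": [0,0,8],"fingers": 0.68},{"slide": [1.9,-18,0],"angular": [0,0,12],"fingers": 0.68},{"slide": [3.4,-24,0],"angular": [0,0,16],"fingers": 0.68},{"slide": [5.3,-30,0],"angular": [0,0,20],"fingers": 0.68},{"slide": [7.6,-36,0],"angular": [0,0,24],"fingers": 0.68},{"slide": [10.3,-41.3,0],"angular": [0,0,28],"fingers": 0.68},{"slide": [13.4,-46.6,0],"angular": [0,0,32],"fingers": 0.68},{"slide": [13.4,-46.6,0],"angular": [0,0,32],"fingers": 0.68},{"slide": [13.4,-46.6,0],"angular": [0,0,32],"fingers": 0.68}]'

```text
clock: 10.52
tcp_pos: [0.6101, 0.0922, 0.0724]
orientation: [0.0, -0.465, 0.885, 0.0]
wrist_force: [0.9, -0.6, -0.7]
finger_gap: 0.0277
grip_force: 0.0
```

```bash
cat > st.py <<'E'
from h import *
s=get_state();T=tool(s);a=np.linalg.inv(T)@[.5594,.0194,.07,1]
print(s["clock"],"F tool",np.round(T[:3,:3].T@s["wrist_force"],2),"axis in tool mm",np.round(a[:3]*1e3,1),"gap",round(s["finger_gap"],4),s["grip_force"],"z",s["tcp_pos"][2],"yaw",np.degrees(np.arctan2(T[1,0],T[0,0])),"q6",s["joint_pos"][5])
E
python3 st.py; python3 - <<'E'
from h import *
p=shot("wrist");find(p,["pointer_tip","post"]);print(np.round(p["T"][:3,3],3))
E
```

```text
10.5167 F tool [-0.03 -1.02  0.75] axis in tool mm [88.7  0.4  2.3] gap 0.0277 0.0 z 0.072362989999002 yaw -124.60692061402666 q6 -0.9469361713091827
pointer_tip 0.94 [200.3  38.4] [ 0.5985 -0.0129  0.056 ]
post 0.7 [337.4 267.3] [0.6051 0.0957 0.074 ]
[0.572 0.036 0.204]
```

jog_arm --moves '[{"slide": [0,-1.8,0],"angular": [0,0,1.2],"fingers": 0.68},{"slide": [0.1,-3.6,0],"angular": [0,0,2.4],"fingers": 0.68},{"slide": [0.2,-5.4,0],"angular": [0,0,3.5],"fingers": 0.68},{"slide": [0.2,-5.4,0],"angular": [0,0,3.5],"fingers": 0.68},{"slide": [0.2,-5.4,0],"angular": [0,0,3.5],"fingers": 0.68}]'

```text
clock: 11.08
tcp_pos: [0.6144, 0.089, 0.0724]
orientation: [0.0, -0.437, 0.9, 0.0]
wrist_force: [-0.5, 0.7, 0.3]
finger_gap: 0.0273
grip_force: 0.3
```

```bash
python3 st.py
```

```text
11.0833 F tool [-0.23  0.86 -0.3 ] axis in tool mm [88.7  0.2  2.4] gap 0.0273 0.30147227458655834 z 0.07241181856444662 yaw -128.1989813473852 q6 -0.889545976799034
```

jog_arm --moves '[{"slide": [0,-1.8,0],"angular": [0,0,1.2],"fingers": 0.68},{"slide": [0.1,-3.6,0],"angular": [0,0,2.4],"fingers": 0.68},{"slide": [0.2,-5.4,0],"angular": [0,0,3.5],"fingers": 0.68},{"slide": [0.2,-5.4,0],"angular": [0,0,3.5],"fingers": 0.68},{"slide": [0.2,-5.4,0],"angular": [0,0,3.5],"fingers": 0.68}]'

```text
clock: 11.5
tcp_pos: [0.6187, 0.0853, 0.0724]
orientation: [0.0, -0.409, 0.913, -0.0]
wrist_force: [-0.1, 0.0, -0.0]
finger_gap: 0.0272
grip_force: 0.1
```

jog_arm --moves '[{"slide": [0,-1.8,0],"angular": [0,0,1.2],"fingers": 0.68},{"slide": [0.1,-3.6,0],"angular": [0,0,2.4],"fingers": 0.68},{"slide": [0.2,-5.4,0],"angular": [0,0,3.5],"fingers": 0.68},{"slide": [0.2,-5.4,0],"angular": [0,0,3.5],"fingers": 0.68},{"slide": [0.2,-5.4,0],"angular": [0,0,3.5],"fingers": 0.68}]'

```text
clock: 11.92
tcp_pos: [0.6226, 0.0816, 0.0724]
orientation: [0.0, -0.381, 0.925, -0.0]
wrist_force: [0.3, -0.8, -0.0]
finger_gap: 0.0275
grip_force: 0.1
```

jog_arm --moves '[{"slide": [0,-1.8,0],"angular": [0,0,1.2],"fingers": 0.68},{"slide": [0.1,-3.6,0],"angular": [0,0,2.4],"fingers": 0.68},{"slide": [0.2,-5.4,0],"angular": [0,0,3.5],"fingers": 0.68},{"slide": [0.2,-5.4,0],"angular": [0,0,3.5],"fingers": 0.68},{"slide": [0.2,-5.4,0],"angular": [0,0,3.5],"fingers": 0.68}]'

```text
clock: 12.33
tcp_pos: [0.6263, 0.0776, 0.0724]
orientation: [0.0, -0.353, 0.936, -0.0]
wrist_force: [0.6, 0.7, 0.5]
finger_gap: 0.0272
grip_force: 0.1
```

jog_arm --moves '[{"slide": [0,-1.8,0],"angular": [0,0,1.2],"fingers": 0.68},{"slide": [0.1,-3.6,0],"angular": [0,0,2.4],"fingers": 0.68},{"slide": [0.2,-5.4,0],"angular": [0,0,3.5],"fingers": 0.68},{"slide": [0.2,-5.4,0],"angular": [0,0,3.5],"fingers": 0.68},{"slide": [0.2,-5.4,0],"angular": [0,0,3.5],"fingers": 0.68}]'

```text
clock: 12.75
tcp_pos: [0.6297, 0.0734, 0.0724]
orientation: [0.0, -0.324, 0.946, -0.0]
wrist_force: [-0.7, -0.2, -1.2]
finger_gap: 0.0273
grip_force: 0.1
```

```bash
python3 st.py; python3 - <<'E'
from h import *
p=shot("wrist","w8.png");find(p,["pointer_tip","post"])
E
```

```text
12.75 F tool [0.71 0.27 1.16] axis in tool mm [88.6  0.4  2.4] gap 0.0273 0.10811559157446027 z 0.07242429808902559 yaw -142.21298229483986 q6 -0.6699424075352405
pointer_tip 0.58 [204.7  79.3] [ 0.5991 -0.0128  0.056 ]
post 0.73 [337.3 263.9] [0.6248 0.0774 0.074 ]
post 0.56 [330.3  35.6] [0.5565 0.0201 0.074 ]
```

View pics/w8.png

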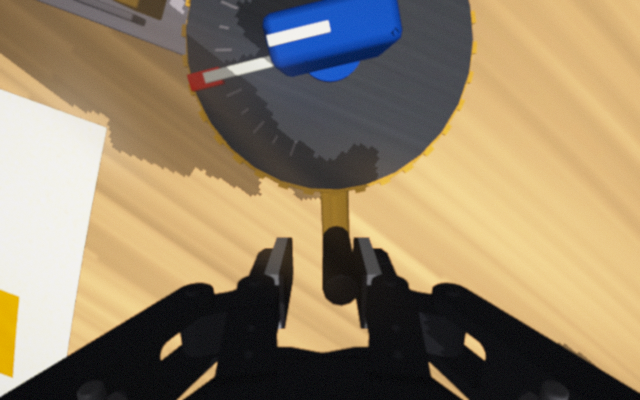

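The post rides on the rear pad and the pointer is on the mark at (200,80). I carry on.

jog_arm --moves '[{"slide": [0,-1.8,0],"angular": [0,0,1.2],"fingers": 0.68},{"slide": [0.1,-3.6,0],"angular": [0,0,2.4],"fingers": 0.68},{"slide": [0.2,-5.4,0],"angular": [0,0,3.5],"fingers": 0.68},{"slide": [0.2,-5.4,0],"angular": [0,0,3.5],"fingers": 0.68},{"slide": [0.2,-5.4,0],"angular": [0,0,3.5],"fingers": 0.68}]'

```text
clock: 13.32
tcp_pos: [0.6317, 0.0703, 0.0722]
orientation: [-0.0, -0.295, 0.956, 0.001]
wrist_force: [-2.7, 4.4, 1.3]
finger_gap: 0.0272
grip_force: 2.6
```

The seat is felt at ≈5 N. I wind on in small steps.

jog_arm --moves '[{"slide": [0,-1,0],"angular": [0,0,0.6],"fingers": 0.68},{"slide": [0,-2,0],"angular": [0,0,1.3],"fingers": 0.68},{"slide": [0,-2,0],"angular": [0,0,1.3],"fingers": 0.68},{"slide": [0,-2,0],"angular": [0,0,1.3],"fingers": 0.68},{"slide": [0,-2,0],"angular": [0,0,1.3],"fingers": 0.68}]'

```text
clock: 13.73
tcp_pos: [0.6323, 0.0692, 0.0721]
orientation: [-0.001, -0.284, 0.959, 0.002]
wrist_force: [-2.2, 5.5, 0.9]
finger_gap: 0.0276
grip_force: 3.5
```

```bash
python3 st.py
```

```text
13.7333 F tool [-1.14  5.85 -0.84] axis in tool mm [88.3 -2.   2.1] gap 0.0276 3.4592874348163605 z 0.07208458591214748 yaw -146.98672958199003 q6 -0.594684741224284
```

jog_arm --moves '[{"slide": [0,-1,0],"angular": [0,0,0.6],"fingers": 0.68},{"slide": [0,-2,0],"angular": [0,0,1.3],"fingers": 0.68},{"slide": [0.1,-3,0],"angular": [0,0,1.9],"fingers": 0.68},{"slide": [0.1,-3,0],"angular": [0,0,1.9],"fingers": 0.68},{"slide": [0.1,-3,0],"angular": [0,0,1.9],"fingers": 0.68},{"slide": [0.1,-3,0],"angular": [0,0,1.9],"fingers": 0.68}]'

```text
clock: 14.23
tcp_pos: [0.6334, 0.0674, 0.072]
orientation: [-0.001, -0.268, 0.963, 0.003]
wrist_force: [-4.5, 8.1, 1.5]
finger_gap: 0.0274
grip_force: 4.6
```

```bash
python3 st.py
```

```text
14.2333 F tool [-0.37  9.25 -1.41] axis in tool mm [88.1 -2.8  2. ] gap 0.0274 4.587288200855255 z 0.0719649754404897 yaw -148.85625203693112 q6 -0.5655101264623237
```

jog_arm --moves '[{"slide": [0,-1,0],"angular": [0,0,0.6],"fingers": 0.68},{"slide": [0,-2,0],"angular": [0,0,1.3],"fingers": 0.68},{"slide": [0.1,-2.8,0],"angular": [0,0,1.8],"fingers": 0.68},{"slide": [0.1,-2.8,0],"angular": [0,0,1.8],"fingers": 0.68},{"slide": [0.1,-2.8,0],"angular": [0,0,1.8],"fingers": 0.68},{"slide": [0.1,-2.8,0],"angular": [0,0,1.8],"fingers": 0.68}]'

```text
clock: 14.73
tcp_pos: [0.6343, 0.0656, 0.0719]
orientation: [-0.001, -0.254, 0.967, 0.003]
wrist_force: [-5.0, 9.6, 3.1]
finger_gap: 0.0274
grip_force: 5.7
```

```bash
python3 st.py
```

```text
14.7333 F tool [-0.37 10.86 -3.03] axis in tool mm [87.9 -3.5  1.9] gap 0.0274 5.675407201051712 z 0.0718722397789368 yaw -150.62704115626582 q6 -0.5379278184712938
```

jog_arm --moves '[{"slide": [0,-0.7,0],"angular": [0,0,0.4],"fingers": 0.68},{"slide": [0,-1.4,0],"angular": [0,0,0.8],"fingers": 0.68},{"slide": [0,-1.4,0],"angular": [0,0,0.8],"fingers": 0.68},{"slide": [0,-1.4,0],"angular": [0,0,0.8],"fingers": 0.68},{"slide": [0,-1.4,0],"angular": [0,0,0.8],"fingers": 0.68},{"slide": [0,-1.4,0],"angular": [0,0,0.8],"fingers": 0.68}]'

```text
clock: 15.23
tcp_pos: [0.6347, 0.0648, 0.0718]
orientation: [-0.001, -0.247, 0.969, 0.004]
wrist_force: [-7.2, 10.3, 3.2]
finger_gap: 0.0274
grip_force: 6.3
```

```bash
python3 st.py
```

```text
15.2333 F tool [ 1.39 12.53 -3.09] axis in tool mm [87.9 -3.8  1.9] gap 0.0274 6.254813969135284 z 0.07178921638607813 yaw -151.40774019450072 q6 -0.5258359912890592
```

The push is 12.5 N, tight. I back the hand off so the post stands free between the pads, then rise.

jog_arm --moves '[{"slide": [0,3,0],"angular": [0,0,0],"fingers": 0.68},{"slide": [0,6,0],"angular": [0,0,0],"fingers": 0.68},{"slide": [0,9,0],"angular": [0,0,0],"fingers": 0.65},{"slide": [0,9,0],"angular": [0,0,0],"fingers": 0.6},{"slide": [0,9,0],"angular": [0,0,0],"fingers": 0.6},{"slide": [0,9,-20],"angular": [0,0,0],"fingers": 0.6},{"slide": [0,9,-50],"angular": [0,0,0],"fingers": 0.6},{"slide": [0,9,-90],"angular": [0,0,0],"fingers": 0.6},{"slide": [0,9,-110],"angular": [0,0,0],"fingers": 0.6},{"slide": [0,9,-110],"angular": [0,0,0],"fingers": 0.6}]'

```text
clock: 16.07
tcp_pos: [0.6367, 0.0686, 0.189]
orientation: [0.005, -0.246, 0.969, -0.002]
wrist_force: [0.7, 0.6, 0.4]
finger_gap: 0.0346
grip_force: 0.0
```

```bash
python3 st.py; python3 - <<'E'
from h import *
p=shot("wrist","w9.png");find(p,["pointer_tip","mark_tip","post"])
E
```

```text
16.0667 F tool [-0.92  0.22 -0.43] axis in tool mm [ 92.5  -5.7 118.1] gap 0.0346 0.0 z 0.18897433979863137 yaw -151.54677690006147 q6 -0.5143885846318944
pointer_tip 0.55 [253.3  92.6] [ 0.5971 -0.0126  0.056 ]
pointer_tip 0.33 [317.6  67.3] [0.5584 0.0214 0.056 ]
mark_tip 0.45 [255.   91.8] [ 0.596  -0.0117  0.056 ]
post 0.58 [335.9 187.1] [0.6278 0.0746 0.074 ]
```

View pics/w9.png

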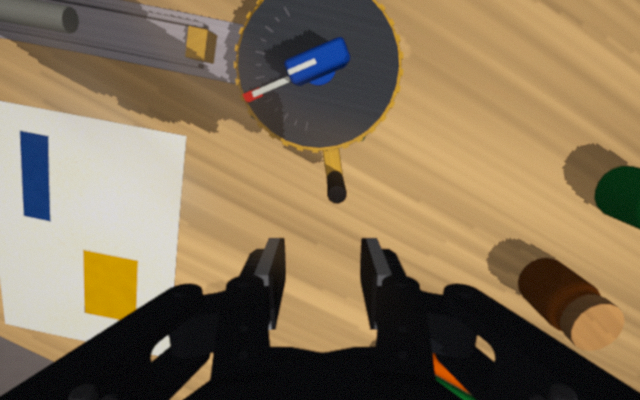

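The pointer is on the mark at (250,95), the post at (336,188) is free, and the gripper touches nothing. I'll hand in.

```bash
python3 -c "
from workcell import *
print(hand_in())"
```

```text
the job is handed in; nothing more can be done
None
```

The job is handed in, but no verdict came back: the pointer stands on the red mark in the last picture, the lock ring was tightened with a push of about 12.5 N, the arm is clear of everything, and neither the candle nor the jars were touched.

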